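Zero a dial comparator, then unlock its arm and hold it raised off the ball

ROBOT

A 6-joint arm with a two-finger parallel gripper is mounted at the origin on a cart in front of the work surface, level with it; the furniture and walls round the work are solid. World frame = base frame: x ahead of the robot, y to its left, z up, the work surface at z = 0. Lengths are in m, angles in rad, forces in N, time in s.
With the tool pointing down it reaches from about 0.25 to 0.725 m from the base axis. Payload 4 kg.
Tool frame: the origin (TCP) lies midway between the tips of the shut fingers; the grasp point (between the pads) lies 19 mm behind it; z points along the fingers, y is the line along which they close (so a half turn about z gives the same grasp; the last joint's range is limited). The gripper opens to 85 mm and grips with 20 to 120 N. Pads are 22 mm wide; open, the fingers measure 114 mm over their backs; the gripper's body (76 mm by 85 mm) begins 54 mm behind the grasp point. The pads swing forward as they close: fully open they stand 13 mm farther back than shut.
Start: joints at [-1.294, 0.241, 0.005, 1.335, 0, 1.571], TCP at [0.137, -0.481, 0.231] pointing down, gripper open.
Joint ranges: [-2.72, 2.72], [-1.05, 1.87], [-1.09, 1.28], [-1.99, 2.15], [-1.42, 1.44], [-3.14, 3.14]. Speed limits (rad/s): [2.79, 2.79, 3.14, 3.14, 3.14, 3.14].

INTERFACE

Orientations are given as a unit quaternion [x, y, z, w].
In Python, from workcell import get_obs, camera, job_done, silhouettes gives the robot as it stands. The module is installed in compiled form; this text tells all that it offers.
- The arm moves only by the tool drive_tool, never from a script. Its argument "increments" is a list of rows, each a list of 3 entries, a list of its own where there are three numbers: the shift along the world's x, y, z in mm, then the turn, a rotation vector about the world's x, y, z in degrees, then the opening, from 0 (shut) to 1 (fully open). A call has 1 to 8 rows; each row shifts and turns the commanded pose from where the row before left it; what a row does not reach is not made up. A row lasts 1/12 s, in which the tool goes at most 41.7 mm and 7.16 degrees, less where a joint would pass 70% of its speed; a pose out of reach is approached as far as the arm can. A call is refused whole if a number of a shift passes 41.7 or a number of a turn 7.16, either way. A call with a gripper value outside its range is refused whole. The fingers move at their own pace and stop on an object; the grip force is fixed at half the most. Time passes only in rows, so rows that do not move let the fingers close. It gives the time, the measured TCP pose, the force, the opening and the grip force at its end, in the units of the state.
- get_obs(): the state, without advancing time (a new reading comes with each control period).
- camera(name): name is "scene" or "top" or "wrist"; returns a dict with "image" (384x512x3 uint8, red, green, blue), "K" (3x3 intrinsics, pixels), "view" (4x4, takes a point from world to camera coordinates). Camera axes: x right, y down, z forward; pixel columns grow to the right and rows downward; lengths in m; the calibration is good to about 2 mm. A picture is of the moment at which its call begins. There is no depth.
- job_done(): hands the job in; it is judged then, once.
Trained networks look in a picture, given as the dict that the camera call returned (one of the last four; its "shot" number tells which), for a name from the list of things; names that differ only in an ending like _2 or _b are one class to them, and where a whole thing is asked for, a point or a joint stands for the part that bears it (a point fixed in the world has none). Each returns a list of dicts, best first, with "conf" (0 to 1); they miss things now and then, are a little off and sometimes report something else, mostly with a low value. They report only what shows in the picture. A call takes as long as a camera call.
- silhouettes(query, picture): "region" (384x512 bool, what is visible of it) and "bbox" ([left, top, right, bottom] in pixels, round what is visible of it).
The state is a dict: "clock": time; "joint_pos": joint angles; "joint_vel": joint speeds; "tau": joint torques, N m; "eef_pos": TCP position; "tool_rot": TCP orientation; "ft_force": force on the tool from outside, world axes, zero at the start; "ft_torque": the same for the moment, N m; "grip_width": finger opening in m; "grasp_force": force on a finger pad.
Only numpy, scipy, OpenCV 4.12 (cv2) and the standard library are available. Lean on these libraries where they do the work, as an engineer would, in place of code of your own. Each camera call takes 0.05 s, during which the arm holds its last target. There are 200 camera calls.

TASK

Get the dial comparator ready for the next sample: with its arm still locked down on the zero plate, turn the knurled dial bezel until the red zero mark stands under the pointer, and let go of the bezel. Then pull the red lock tab on the arm's nose sideways against its spring, lift the arm by it until the nose is at least 50 mm above its seat on the ball, and finish while still holding it up there, still, so that the plate can be changed. The dial must stay zeroed; leave the zero plate on the anvil and the small things beside the stand undisturbed.

Things in the scene. Friction and masses are not known exactly. Their poses are not given: they have to be found in the camera images.
- stand: The dial comparator: fixed blue base 270 x 110 x 18 mm; origin: centre of its underside; x from the nose end (facing the robot) to the hinge end, y to the left, z up. In this frame: ball stud at x = -85 mm (30 mm steel ball, centre 52 mm up), steel anvil at x = +12 mm (top 26 mm up), hinge pin at x = +105 mm, 70 mm up, between two blue cheeks (64 mm wide, 79 mm high).
- swing_arm: Grey hinged arm, 36 mm wide, top 78 mm above the desk, its nose cup on the ball. Origin on the hinge pin; axes as the stand's while down. With gauge and lock slide about 0.65 kg (about 4 N at the tab). It turns about its +y (nose rises and tilts back toward the hinge) up to 0.9 rad and falls if let go. With the lock slide home, a lip under the ball keeps it down.
- hinge (a point): Middle of the hinge pin, the axis of the arm (along the stand's y), 70 mm above the desk.
- ball (a point): Centre of the steel ball on which the nose sits (fixed to the stand).
- nose (a point): Centre of the cup in the arm's nose, 190 mm from the hinge axis; lies on ball while the arm is down and rises with the arm.
- bezel (a joint): Angle of the knurled bezel and dial face of the dial gauge, rad, positive counterclockwise seen from above; 0 = red zero mark exactly under the pointer. It starts 0.4 to 1.2 rad counterclockwise of that. Stiff by friction (0.04 N m), stays where it is left, can turn either way.
- bezel_top (a point): Centre of the bezel's top rim, 108 mm above the desk while the arm is down; axes turn with the bezel. Knurled steel ring round a white dial, 58 mm in diameter, 16 mm high, axis vertical. Below it the gauge body is 52 mm wide; the arm's top lies 30 mm below this point; nothing stands beside the rim.
- zero_mark (a point): The red zero bar on the white dial face (the only red mark there, with a red dot at its inner end), 20 mm from the dial's centre; turns with the bezel.
- pointer_tip (a point): Point of the black pointer, 20 mm from the dial's centre. While the arm is down it points along the stand's +x, to the hinge; as the arm rises the pointer swings away counterclockwise (6 rad per rad of lift) without moving the bezel.
- lock_slide (a joint): Travel of the lock slide across the arm's nose, m: 0 = home (locked), grows as it is pulled toward the arm's -y side (to the right, seen from the robot), end stop at 0.014. The lip is clear of the ball from about 0.007. Its spring pulls it home with about 5 N at 0 and 9 N at the stop.
- tab (a point): Middle of the top of the red upright tab on the lock slide, over the ball; axes as the arm's. Tab: 24 mm in x, 10 mm thick in y (grip these two faces), 26 mm tall above its steel top plate; its top is 110 mm above the desk while the arm is down. Low rails before and behind it end 24 mm below its top; both y sides are free.
- zero_plate: Grey metal zero plate, 38 x 58 x 7 mm, lying loose on the anvil under the gauge's plunger. Origin: centre of its underside.
- probe_stand: Tall grey probe stand fixed on the desk between the robot's start and the comparator, to the right of it; not part of the job, an obstacle to go over or round. Base 134 x 174 mm, column and head about 150 mm wide, 270 mm high; origin at the middle of its base.
- coated_block: Small coated steel block, 19 x 20 x 44 mm, upright on the desk at the left of the stand. Origin: centre of its underside.
- petri_dish: Clear round dish with chips in it, 60 mm wide, 13 mm high, on the desk at the left of the stand. Origin: centre of its underside.
- tweezers: Steel tweezers, 123 mm long, 9 mm high, on the desk farther left of the stand. Origin: centre of their underside.

How it is judged:
By the outcome, as a careful person would: the job done as asked, in the order asked, and still so for the second after the job is handed in, while the arm keeps its last pose, push and grip.
It also fails if it takes over 48 s, if anything falls off the work surface, if the arm or the gripper's body presses on something with over 40 N, if the wrist force passes 120 N, or if a joint passes its speed limit or range.

## Working session

There is one attempt and no reset: what is moved stays moved. The work goes in short steps, Python scripts to look and compute and a tool call to move; the robot and the scene stay as the last step left them, time stands still between calls to the robot, and variables do not carry over. Pictures are saved under pics/ and viewed, at most 13 in all, crops included, and the job is handed in when it is done.

Besides the shell and the picture viewer there is one more tool, called after "Emit:" as a command line: name --argument value ..., lists and objects as JSON in quotes. drive_tool: Moves the arm, as the interface text tells. Its arguments: {"type":"object","properties":{"increments":{"type":"array"}},"required":["increments"]}

```bash
mkdir -p pics
cat > h.py <<'E'
import numpy as np, cv2
from workcell import *
def snap(n,f=None):
    p=camera(n)
    if f: cv2.imwrite('pics/'+f,cv2.cvtColor(p['image'],cv2.COLOR_RGB2BGR))
    return p
def onz(p,uv,z):
    R=p['view'][:3,:3];t=p['view'][:3,3];c=-R.T@t
    d=R.T@np.linalg.inv(p['K'])@np.array([uv[0],uv[1],1.])
    return c+d*(z-c[2])/d[2]
def proj(p,X):
    q=p['K']@(p['view']@np.append(X,1))[:3]; return q[:2]/q[2]
E
python3 - <<'E'
from h import *
np.set_printoptions(precision=4,suppress=True)
a=snap('top','top0.png');b=snap('scene','sc0.png')
print(get_obs()['eef_pos'],get_obs()['tool_rot'],get_obs()['grip_width'])
for p,n in((a,'top'),(b,'scene')):
    print(n,p['K'][0],(-p['view'][:3,:3].T@p['view'][:3,3]))
    for q in('stand','swing_arm','bezel_top','zero_mark','pointer_tip','tab','probe_stand','coated_block'):
        for s in silhouettes(q,p)[:1]:
            ys,xs=np.nonzero(s['region']);print(q,round(s['conf'],2),s['bbox'],xs.mean(),ys.mean(), onz(p,(xs.mean(),ys.mean()),.108))
E
```

```text
[ 0.1365 -0.4804  0.2305] [ 0.9904  0.138  -0.0001 -0.001 ] 0.0853431623183745
top [398.5382   0.     256.2659] [0.3557 0.3147 0.9802]
stand 0.57 [177.7, 149.8, 296.5, 230.8] 236.88974733764877 188.46627688452705 [0.5343 0.3888 0.108 ]
swing_arm 0.85 [183.6, 159.2, 277.6, 213.4] 236.3416216216216 183.20648648648648 [0.5463 0.3904 0.108 ]
bezel_top 0.85 [214.3, 166.1, 241.0, 190.4] 228.22784810126583 178.35985533453888 [0.5572 0.409  0.108 ]
tab 0.79 [257.3, 178.6, 280.2, 202.8] 269.43910256410254 191.4551282051282 [0.5286 0.3159 0.108 ]
coated_block 0.61 [220.4, 163.8, 242.0, 193.7] 228.32871287128714 178.6019801980198 [0.5566 0.4088 0.108 ]
scene [495.423    0.     259.5717] [0.1684 0.8827 0.8657]
stand 0.79 [149.7, 160.9, 279.4, 275.3] 211.38700652782094 214.5581286913273 [0.5172 0.4556 0.108 ]
swing_arm 0.6 [211.2, 259.7, 238.5, 289.6] 224.5771812080537 274.4496644295302 [0.4298 0.552  0.108 ]
bezel_top 0.78 [192.9, 177.5, 219.4, 203.2] 206.49125364431487 192.30320699708454 [0.554  0.4149 0.108 ]
zero_mark 0.66 [192.7, 177.8, 223.5, 207.6] 206.6326530612245 192.80847723704866 [0.5531 0.4159 0.108 ]
tab 0.61 [227.9, 157.4, 269.2, 195.3] 242.6315789473684 171.26608187134502 [0.5186 0.3352 0.108 ]
coated_block 0.75 [258.2, 231.9, 265.2, 254.1] 261.3316582914573 240.678391959799 [0.4068 0.4621 0.108 ]
```

View pics/top0.png

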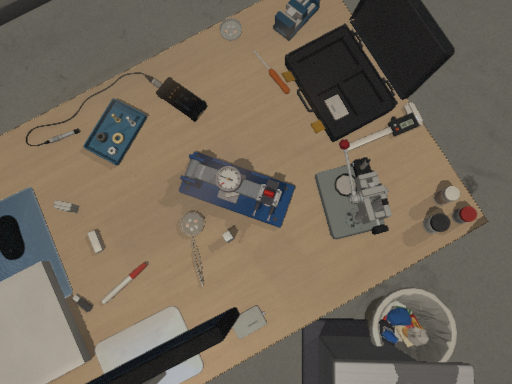

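View pics/sc0.png

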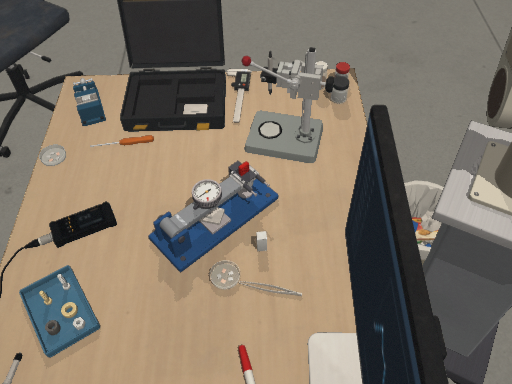

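The pictures show the comparator lying diagonally: bezel at (228,178) in the top view, tab at (269,191), probe stand round (352,200). The block and dish lie on the base's far side from the hinge line, at (229,235) and (191,224).

Run:
```python
from h import *
np.set_printoptions(precision=4,suppress=True)
a=snap('top')
print('base px',proj(a,[0,0,0]),'start',proj(a,[.137,-.481,.231]))
for n,uv,z in(('pstand bl',(330,237),.0),('pstand tl',(318,172),0),('pstand tr',(372,160),0),('pstand br',(390,232),0),('head',(385,210),.27),('head2',(362,165),.25),('mon',(240,312),.3),('mon2',(170,350),.3),('mon0',(240,312),0),('block',(229,235),.044),('dish',(191,224),.013)): print(n,onz(a,uv,z))
for q in('bezel_top','tab'):
    s=silhouettes(q,a)[0];print(q,s['bbox'])
im=cv2.cvtColor(a['image'],cv2.COLOR_RGB2BGR)[140:235,170:305]
cv2.imwrite('pics/c1.png',cv2.resize(im,None,fx=5.5,fy=5.5,interpolation=cv2.INTER_CUBIC))
```

```text
base px [405.8602 433.25  ] start [735.8791 411.1153]
pstand bl [0.4388 0.1662 0.    ]
pstand tl [0.6018 0.1948 0.    ]
pstand tr [0.6347 0.0593 0.    ]
pstand br [0.4538 0.0204 0.    ]
head [0.466 0.109 0.27 ]
head2 [0.5536 0.1433 0.25  ]
mon [0.2861 0.3611 0.3   ]
mon2 [0.2228 0.4745 0.3   ]
mon0 [0.2554 0.3816 0.    ]
block [0.4352 0.4096 0.044 ]
dish [0.4631 0.507  0.013 ]
bezel_top [218.5, 165.6, 240.4, 191.2]
tab [250.4, 178.7, 281.3, 213.0]
```

View pics/c1.png

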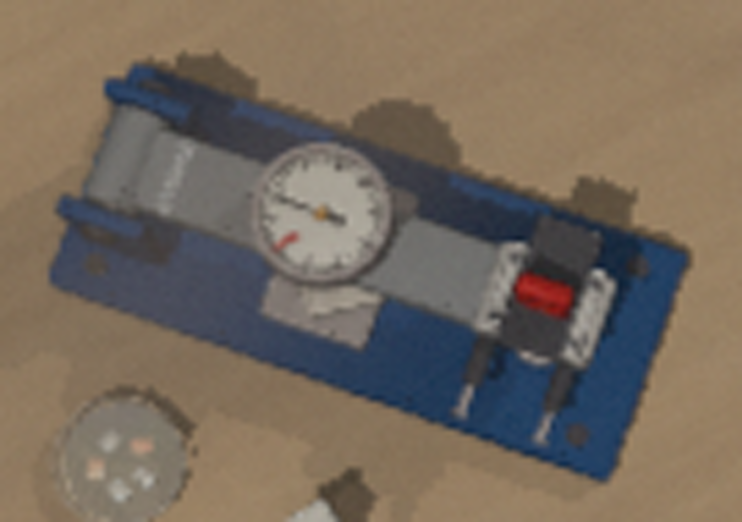

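Bezel centre is at top pixel (228.5,178.7). The pointer aims at about 163° in the image and the red mark at about 218°, so the mark stands ~0.95 rad counterclockwise. The tab is at (269,194). I'll go up and over the probe stand now.

Emit:
drive_tool --increments '[[[0,0,38],[0,0,5],1],[[0,0,38],[0,0,5],1],[[10,20,30],[0,0,5],1],[[17,36,5],[0,0,5],1],[[17,36,0],[0,0,5],1],[[17,36,0],[0,0,5],1],[[17,36,0],[0,0,5],1],[[17,36,0],[0,0,5],1]]'

```text
clock: 1.72
eef_pos: [0.2319, -0.2793, 0.3425]
tool_rot: [0.883, 0.47, 0.0, 0.0]
ft_force: [0.9, -0.2, 0.1]
grip_width: 0.0856
grasp_force: 0.0
```

Emit:
drive_tool --increments '[[[17,36,0],[0,0,5],1],[[17,36,0],[0,0,5],1],[[17,36,0],[0,0,5],1],[[17,36,0],[0,0,5],1],[[17,36,0],[0,0,5],1],[[17,36,0],[0,0,5],1],[[17,36,0],[0,0,5],1],[[17,36,0],[0,0,5],1]]'

```text
clock: 2.38
eef_pos: [0.368, 0.0091, 0.3427]
tool_rot: [0.668, 0.744, 0.0, 0.001]
ft_force: [0.7, -1.5, 0.8]
grip_width: 0.0855
grasp_force: 0.0
```

```bash
python3 -c "
from h import *
o=get_obs();print(o['clock'],o['eef_pos'],o['tool_rot'],o['joint_pos'],o['ft_force'])"
```

```text
2.3833 [0.3679668  0.00909539 0.34270807] [6.68273250e-01 7.43915556e-01 4.11862809e-04 5.82242831e-04] [ 2.48783453e-02 -4.80981560e-02 -3.23101866e-02  1.58517210e+00
 -2.00603960e-04  1.48864906e+00] [ 0.67259849 -1.50878531  0.75480702]
```

Emit:
drive_tool --increments '[[[17,36,0],[0,0,5],1],[[17,36,0],[0,0,5],1],[[17,36,0],[0,0,5],1],[[17,36,0],[0,0,5],1],[[17,36,0],[0,0,5],1],[[17,36,0],[0,0,5],1],[[17,36,0],[0,0,5],1],[[17,36,0],[0,0,5],1]]'

```text
clock: 3.05
eef_pos: [0.504, 0.297, 0.3422]
tool_rot: [0.374, 0.928, 0.0, 0.0]
ft_force: [0.4, 0.0, 0.1]
grip_width: 0.0857
grasp_force: 0.0
```

Emit:
drive_tool --increments '[[[17,36,-20],[0,0,5],1],[[17,36,-20],[0,0,5],1],[[0,0,-30],[0,0,0],1],[[0,0,0],[0,0,0],1]]'

```text
clock: 3.38
eef_pos: [0.5321, 0.3621, 0.2634]
tool_rot: [0.292, 0.956, -0.008, -0.006]
ft_force: [-0.7, -0.5, -2.4]
grip_width: 0.0854
grasp_force: 0.0
```

```bash
cat > m.py <<'E'
from h import *
import sys
np.set_printoptions(precision=4,suppress=True)
o=get_obs();print(o['clock'],o['eef_pos'],o['tool_rot'],o['joint_pos'],o['ft_force'])
p=snap('wrist',sys.argv[1]);a=snap('top');b=snap('scene')
for n,q in(('w',p),('t',a),('s',b)):
  for k,z in(('bezel_top',.108),('tab',.11)):
    for s in silhouettes(k,q)[:1]:
        ys,xs=np.nonzero(s['region']);uv=(xs.mean(),ys.mean());print(n,k,round(s['conf'],2),uv,s['bbox'],onz(q,uv,z))
np.savez('w.npz',K=p['K'],view=p['view'],image=p['image'])
E
python3 m.py w1.png
```

```text
3.3833 [0.5321 0.3621 0.2634] [ 0.2923  0.9563 -0.0076 -0.006 ] [ 0.5975  0.5554  0.5562  1.591  -0.0001  1.1908] [-0.6686 -0.5384 -2.3958]
w tab 0.63 (np.float64(215.89988009592327), np.float64(192.30935251798562)) [180.5, 134.6, 237.3, 224.8] [0.5219 0.3253 0.11  ]
t bezel_top 0.74 (np.float64(224.1335616438356), np.float64(180.57876712328766)) [215.3, 169.0, 235.6, 192.2] [0.5519 0.4181 0.108 ]
s bezel_top 0.68 (np.float64(206.05504587155963), np.float64(192.9480122324159)) [191.4, 180.5, 220.6, 205.8] [0.5539 0.4167 0.108 ]
s tab 0.57 (np.float64(241.82894736842104), np.float64(169.9671052631579)) [228.9, 162.2, 253.2, 178.1] [0.5209 0.3344 0.11  ]
```

View pics/w1.png

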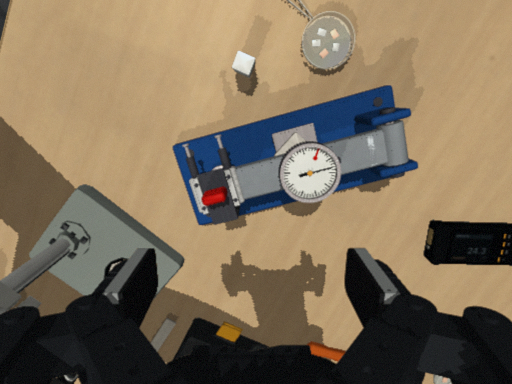

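The wrist view shows the bezel at (309,172), its pointer tip near (333,167), the red mark near (317,156) and the tab at (214,196). Measuring these in numbers.

```bash
cat > dial.py <<'E'
from h import *
np.set_printoptions(precision=4,suppress=True)
def dial(p,c,r=40,out=None):
    im=cv2.cvtColor(np.ascontiguousarray(p['image']),cv2.COLOR_RGB2HSV)
    h,s,v=[im[...,i].astype(int) for i in range(3)]
    red=((h<8)|(h>172))&(s>120)&(v>70)
    yy,xx=np.mgrid[:384,:512];d=np.hypot(xx-c[0],yy-c[1])
    ys,xs=np.nonzero(red&(d<28)&(d>6))
    g=cv2.GaussianBlur(cv2.cvtColor(np.ascontiguousarray(p['image']),cv2.COLOR_RGB2GRAY),(5,5),1)
    C=cv2.HoughCircles(g[int(c[1]-r):int(c[1]+r),int(c[0]-r):int(c[0]+r)],cv2.HOUGH_GRADIENT,1.0,50,param1=120,param2=12,minRadius=20,maxRadius=40)
    print('circ',None if C is None else C[0][:2]+np.array([int(c[0]-r),int(c[1]-r),0]))
    X=onz(p,(xs.mean(),ys.mean()),.107);print('redpx',len(xs),xs.mean(),ys.mean(),X)
    if out:
        b=cv2.cvtColor(p['image'],cv2.COLOR_RGB2BGR)[int(c[1]-r):int(c[1]+r),int(c[0]-r):int(c[0]+r)]
        cv2.imwrite('pics/'+out,cv2.resize(b,(640,640)[:2],interpolation=cv2.INTER_CUBIC)[:600])
    # tab
    ys,xs=np.nonzero(red&(d>50)&(d<150)); print('tab',len(xs),xs.mean(),ys.mean(),cv2.minAreaRect(np.c_[xs,ys].astype(np.float32)),onz(p,(xs.mean(),ys.mean()),.105))
    return X
E
python3 - <<'E'
from dial import *
w=dict(np.load('w.npz'))
dial(w,(309,172),36,'d1.png')
for uv in((309,172),(333,167),(317,156)): print(onz(w,uv,.107))
E
```

```text
circ [[308.5 171.5  31.3]]
redpx 24 315.7083333333333 154.95833333333334 [0.545  0.4244 0.107 ]
tab 348 213.92816091954023 195.82471264367817 ((213.82354736328125, 195.79412841796875), (15.037208557128906, 25.46623992919922), 75.96376037597656) [0.5246 0.3202 0.105 ]
[0.5556 0.4106 0.107 ]
[0.5641 0.4321 0.107 ]
[0.5465 0.4249 0.107 ]
```

View pics/d1.png

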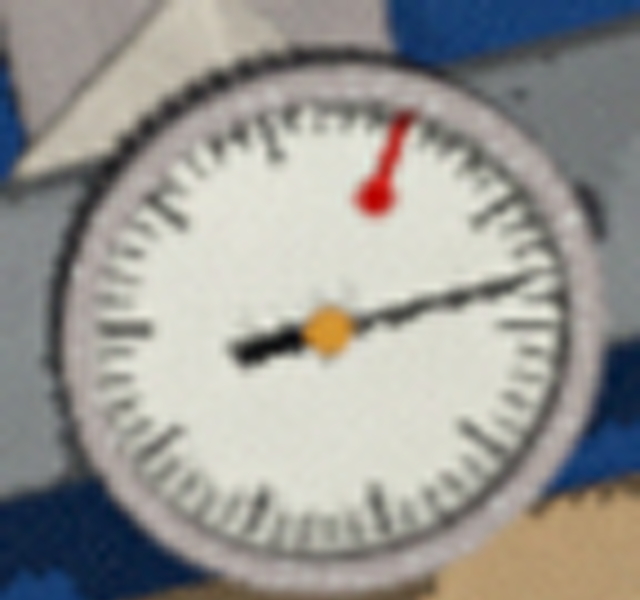

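Run:
```python
from dial import *
w=dict(np.load('w.npz'))
P={k:onz(w,uv,.107) for k,uv in dict(c=(310,173.2),rim=(310.4,172.5),tip=(332.3,167.3),end=(318.8,149.3),dot=(315.2,158.4)).items()}
for k in P: d=P[k]-P['c'];print(k,P[k],np.hypot(*d[:2]),np.degrees(np.arctan2(d[1],d[0])))
```

```text
c [0.5571 0.4108 0.107 ] 0.0 0.0
rim [0.5567 0.4115 0.107 ] 0.0007694915901162723 119.21939069233662
tip [0.5639 0.4314 0.107 ] 0.021681265543911775 71.60716317158489
end [0.542  0.4295 0.107 ] 0.024011467514714144 128.92542207377318
dot [0.5476 0.4223 0.107 ] 0.01492180301979907 129.78766963767953
```

Emit:
drive_tool --increments '[[[12,24,-30],[0,0,0],1],[[12,24,-30],[0,0,0],1],[[0,0,-30],[0,0,0],1],[[0,0,-25],[0,0,0],1],[[0,0,0],[0,0,0],1],[[0,0,0],[0,0,0],1]]'

```text
clock: 4.33
eef_pos: [0.5587, 0.4096, 0.1592]
tool_rot: [0.294, 0.956, -0.001, -0.001]
ft_force: [0.2, -0.0, 1.2]
grip_width: 0.0855
grasp_force: 0.0
```

Run:
```python
from h import *
from scipy.spatial.transform import Rotation as R
np.set_printoptions(precision=4,suppress=True)
o=get_obs();print(o['clock'],o['eef_pos'],o['joint_pos'],o['joint_vel'],o['ft_force'],o['ft_torque']);print(R.from_quat(o['tool_rot']).as_matrix())
```

```text
4.3333 [0.5587 0.4096 0.1592] [ 0.6326  0.6731  0.4928  1.3935 -0.      1.2288] [-0.0044 -0.0466  0.0727  0.0079  0.0005 -0.001 ] [ 0.2293 -0.0125  1.1789] [ 0.043  -0.0355  0.0473]
[[-0.8275  0.5615 -0.0024]
 [ 0.5615  0.8275 -0.0018]
 [ 0.001  -0.0028 -1.    ]]
```

Emit:
drive_tool --increments '[[[-2,0,-26],[0,0,0],1],[[0,0,-26],[0,0,0],1],[[0,0,-20],[0,0,0],1],[[0,0,-4],[0,0,0],1],[[0,0,0],[0,0,0],1],[[0,0,0],[0,0,0],1]]'

```text
clock: 4.83
eef_pos: [0.559, 0.4112, 0.0872]
tool_rot: [0.294, 0.956, 0.002, 0.001]
ft_force: [0.7, -0.3, 0.7]
grip_width: 0.0855
grasp_force: 0.0
```

Emit:
drive_tool --increments '[[[0,0,0],[0,0,0],0.66],[[0,0,0],[0,0,0],0.6],[[0,0,0],[0,0,0],0.6],[[0,0,0],[0,0,0],0.6],[[0,0,0],[0,0,0],0.6],[[0,0,0],[0,0,0],0.6]]'

```text
clock: 5.33
eef_pos: [0.5576, 0.4096, 0.0869]
tool_rot: [0.294, 0.956, -0.0, 0.001]
ft_force: [-2.7, -4.2, 8.4]
grip_width: 0.055
grasp_force: 63.9
```

Emit:
drive_tool --increments '[[[0,0,0],[0,0,-5],0.6],[[0,0,0],[0,0,-5],0.6],[[0,0,0],[0,0,-5],0.6],[[0,0,0],[0,0,-5],0.6],[[0,0,0],[0,0,0],0.6],[[0,0,0],[0,0,0],0.6]]'

```text
clock: 5.83
eef_pos: [0.5576, 0.4096, 0.0869]
tool_rot: [0.455, 0.89, 0.0, 0.001]
ft_force: [-3.3, -4.8, 9.0]
grip_width: 0.0552
grasp_force: 64.0
```

Run:
```python
from h import *
o=get_obs();print(o['eef_pos'],o['tool_rot'],o['ft_force'],o['ft_torque'],o['grip_width'])
a=snap('wrist','w2.png')['image'];b=snap('scene')['image'];t=snap('top')['image']
c=np.hstack([cv2.resize(a,(400,300)),cv2.resize(b[120:270,130:330],(400,300))]);d=cv2.resize(t[140:240,170:303],(400,300))
cv2.imwrite('pics/m2.png',cv2.cvtColor(np.vstack([c,np.hstack([d,d*0])]),cv2.COLOR_RGB2BGR))
```

```text
[0.55761187 0.4095932  0.08688456] [4.55444817e-01 8.90263699e-01 1.30549362e-04 7.40372189e-04] [-3.25804567 -4.83695733  9.01503674] [-0.94981981  0.81493442 -0.07420624] 0.05523559080795657
```

View pics/m2.png

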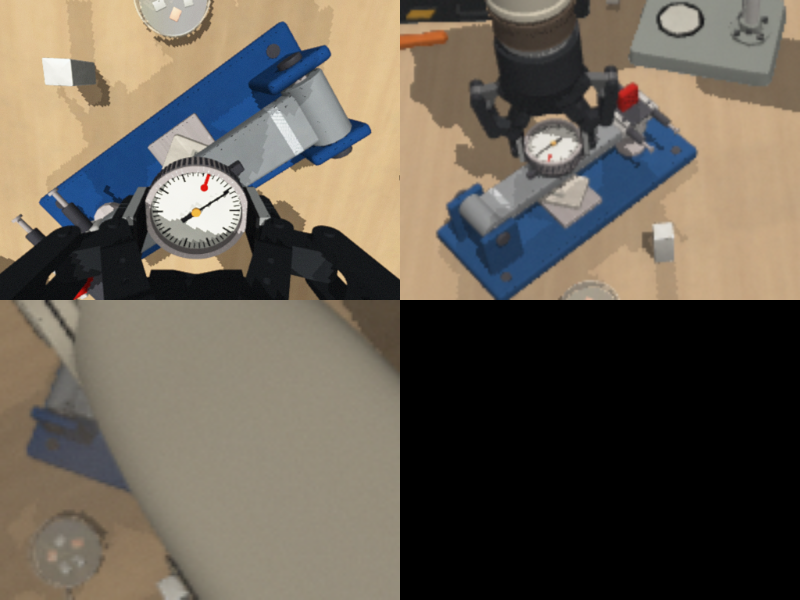

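The bezel turns with the gripper: in the wrist panel the pointer tip is at (230,190) and the red bar runs from (204,188) to (209,176) round centre (196,212), so about 37° remain.

Emit:
drive_tool --increments '[[[0,0,0],[0,0,-5],0.6],[[0,0,0],[0,0,-5],0.6],[[0,0,0],[0,0,-5],0.6],[[0,0,0],[0,0,-5],0.6],[[0,0,0],[0,0,-5],0.6],[[0,0,0],[0,0,-5],0.6],[[0,0,0],[0,0,-4],0.6],[[0,0,0],[0,0,0],0.6]]'

```text
clock: 6.65
eef_pos: [0.5576, 0.4096, 0.0869]
tool_rot: [0.697, 0.717, 0.0, 0.001]
ft_force: [-2.7, -3.9, 8.4]
grip_width: 0.0549
grasp_force: 64.1
```

Emit:
drive_tool --increments '[[[0,0,0],[0,0,0],0.6],[[0,0,0],[0,0,0],0.6]]'

```text
clock: 6.82
eef_pos: [0.5577, 0.4096, 0.0869]
tool_rot: [0.696, 0.718, 0.0, 0.001]
ft_force: [-3.7, -4.1, 8.0]
grip_width: 0.0552
grasp_force: 64.1
```

Run:
```python
from h import *
np.set_printoptions(precision=4,suppress=True)
o=get_obs();print(o['eef_pos'],o['tool_rot'],o['ft_force'],o['ft_torque'],o['grip_width'])
p=snap('wrist');np.savez('w.npz',K=p['K'],view=p['view'],image=p['image'])
c=proj(p,[.557,.410,.108]);print(c)
x,y=int(c[0]-65),int(c[1]-65);print(x,y)
b=cv2.cvtColor(p['image'],cv2.COLOR_RGB2BGR)[y:y+130,x:x+130]
cv2.imwrite('pics/d3.png',cv2.resize(b,(600,600),interpolation=cv2.INTER_CUBIC))
```

```text
[0.5577 0.4096 0.0869] [0.6958 0.7182 0.0004 0.0006] [-3.7166 -4.1228  7.977 ] [-0.912   0.7841 -0.0607] 0.05522605962189705
[250.9766 274.8553]
185 209
```

View pics/d3.png

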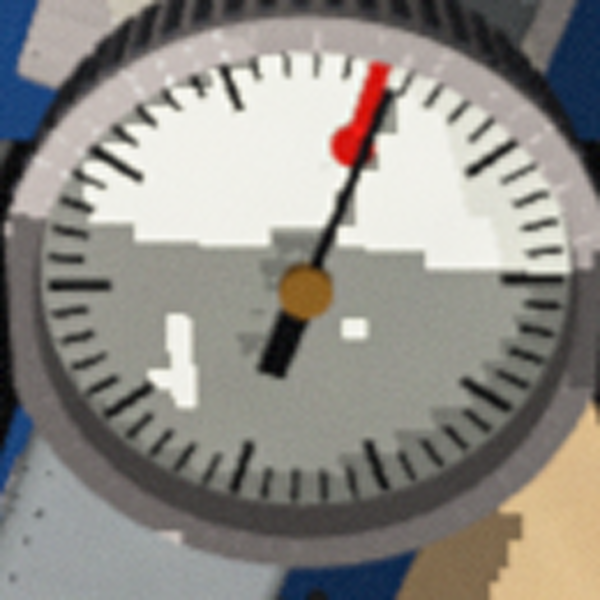

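Run:
```python
from h import *
np.set_printoptions(precision=4,suppress=True)
w=dict(np.load('w.npz'));f=130/600
g=lambda u,v,z:onz(w,(185-.5+u*f+.5,209+v*f),z)
def ang(a,b):
    d=b-a;return np.hypot(*d[:2]),np.degrees(np.arctan2(d[1],d[0]))
print('hub',g(305,290,.107),'tail-tip',ang(g(272,375,.107),g(390,92,.107)),ang(g(305,290,.107),g(390,92,.107)))
for c in((308,281),(309,279)):
  C=g(*c,.105);print('C',C,'dot',ang(C,g(353,145,.105)),'end',ang(C,g(380,66,.105)))
print('dot->end',ang(g(353,145,.105),g(380,66,.105)))
for a,b in(((120,160),(490,395)),((130,400),(495,158)),((80,285),(530,278)),((235,88),(378,465))):print(ang(g(*a,.105),g(*b,.105)))
```

```text
hub [0.557  0.4109 0.107 ] tail-tip (np.float64(0.031300025227343736), np.float64(71.52679400916534)) (np.float64(0.021575819146568028), np.float64(70.95259165950013))
C [0.5573 0.4107 0.105 ] dot (np.float64(0.014800650038943378), np.float64(75.451604749988)) end (np.float64(0.0230376058606423), np.float64(75.26378778072853))
C [0.5574 0.4109 0.105 ] dot (np.float64(0.01456758910646811), np.float64(75.57376993885289)) end (np.float64(0.022804431374095976), np.float64(75.33990732555546))
dot->end (np.float64(0.008237178224135538), np.float64(74.92631489227175))
(np.float64(0.04350720262836783), np.float64(-33.6476462060226))
(np.float64(0.04353043716906614), np.float64(38.50506901388826))
(np.float64(0.0430977935545774), np.float64(2.8135481104689712))
(np.float64(0.04278088810028943), np.float64(-69.45923085981372))
```

Emit:
drive_tool --increments '[[[0,0,0],[0,0,-3.2],0.6],[[0,0,0],[0,0,0],0.6],[[0,0,0],[0,0,0],0.6],[[0,0,0],[0,0,0],0.6]]'

```text
clock: 7.2
eef_pos: [0.5576, 0.4096, 0.0869]
tool_rot: [0.716, 0.699, 0.0, 0.001]
ft_force: [-3.7, -4.6, 8.7]
grip_width: 0.0551
grasp_force: 64.1
```

Emit:
drive_tool --increments '[[[0,0,0],[0,0,0],0.8],[[0,0,0],[0,0,0],1],[[0,0,0],[0,0,0],1],[[0,0,0],[0,0,0],1],[[0,0,20],[0,0,0],1],[[0,0,40],[0,0,0],1],[[0,0,20],[0,0,0],1],[[0,0,0],[0,0,0],1]]'

```text
clock: 7.87
eef_pos: [0.5602, 0.4126, 0.1707]
tool_rot: [0.715, 0.699, 0.006, 0.001]
ft_force: [0.2, 1.1, 0.6]
grip_width: 0.0857
grasp_force: 0.0
```

Run:
```python
from h import *
np.set_printoptions(precision=4,suppress=True)
o=get_obs();print(o['clock'],o['eef_pos'],o['tool_rot'],o['ft_force'],o['grip_width'])
p=snap('wrist');np.savez('w.npz',K=p['K'],view=p['view'],image=p['image'])
c=proj(p,[.557,.410,.108]);print(c,proj(p,[.5246,.3202,.11]))
x,y=int(c[0]-45),int(c[1]-45);print(x,y)
b=cv2.cvtColor(p['image'],cv2.COLOR_RGB2BGR)[y:y+90,x:x+90]
cv2.imwrite('pics/d4.png',cv2.resize(b,(600,600),interpolation=cv2.INTER_CUBIC))
```

```text
7.8667 [0.5602 0.4126 0.1707] [0.7152 0.6988 0.0057 0.0008] [0.2067 1.095  0.5912] 0.08566052626023034
[246.5977 215.0324] [207.1202 328.2547]
201 170
```

View pics/d4.png

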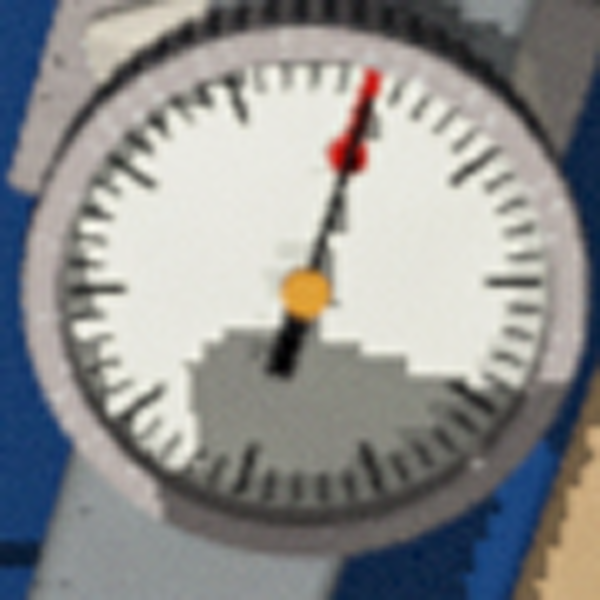

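The mark (347,157)–(373,75) now lies under the pointer line from the hub (305,292), and the bezel is released. On to the tab.

Emit:
drive_tool --increments '[[[-9,-24,0],[0,0,-5.8],1],[[-9,-24,0],[0,0,-5.8],1],[[-9,-24,0],[0,0,-5.8],1],[[-8,-22,0],[0,0,0],1],[[0,0,0],[0,0,0],1],[[0,0,0],[0,0,0],1],[[0,0,0],[0,0,0],1]]'

```text
clock: 8.5
eef_pos: [0.5225, 0.3167, 0.1632]
tool_rot: [0.813, 0.583, -0.0, -0.0]
ft_force: [0.5, -0.4, -0.4]
grip_width: 0.0854
grasp_force: 0.0
```

Run:
```python
from h import *
from scipy.spatial.transform import Rotation as R
np.set_printoptions(precision=4,suppress=True)
o=get_obs();print(o['clock'],o['eef_pos'],o['joint_pos'],o['ft_force']);print(R.from_quat(o['tool_rot']).as_matrix())
p=snap('wrist','w5.png');q=snap('scene')
for w in(p,q):
    im=cv2.cvtColor(w['image'],cv2.COLOR_RGB2HSV);h,s,v=[im[...,i].astype(int) for i in range(3)]
    e=proj(w,[.525,.319,.108]);print('exp',e)
    yy,xx=np.mgrid[:384,:512]
    m=((h<8)|(h>172))&(s>120)&(v>60)&(np.hypot(xx-e[0],yy-e[1])<45)
    ys,xs=np.nonzero(m);print(len(xs),xs.mean(),ys.mean(),xs.min(),xs.max(),ys.min(),ys.max(),onz(w,(xs.mean(),ys.mean()),.104))
    # brightest red = top face
    vv=v[m];b=m&(v>np.percentile(vv,60));ys,xs=np.nonzero(b);print('bright',xs.mean(),ys.mean(),onz(w,(xs.mean(),ys.mean()),.11))
    # model corners
    for X in((.525,.319,.11),):
        u=np.array([.321,.947]);n=np.array([-.947,.321])
        print([proj(w,[X[0]+a*u[0]+c*n[0],X[1]+a*u[1]+c*n[1],.11]).round(0) for a in(-.012,.012) for c in(-.005,.005)])
```

```text
8.5 [0.5225 0.3167 0.1632] [0.5447 0.4953 0.1989 1.2749 0.0004 2.4425] [ 0.5229 -0.388  -0.3611]
[[ 0.3212  0.947  -0.0006]
 [ 0.947  -0.3212  0.0001]
 [-0.0001 -0.0006 -1.    ]]
exp [254.9544 209.8296]
667 256.0974512743628 205.6536731634183 247 265 185 226 [0.5263 0.3202 0.104 ]
bright 256.4406130268199 203.45210727969348 [0.5275 0.3235 0.11  ]
[array([262., 228.]), array([247., 228.]), array([263., 193.]), array([247., 193.])]
exp [243.884  164.8197]
112 243.40178571428572 168.08035714285714 238 248 161 175 [0.5234 0.3241 0.104 ]
bright 242.33333333333334 167.64444444444445 [0.5231 0.3285 0.11  ]
[array([247., 160.]), array([250., 162.]), array([238., 166.]), array([241., 169.])]
```

View pics/w5.png

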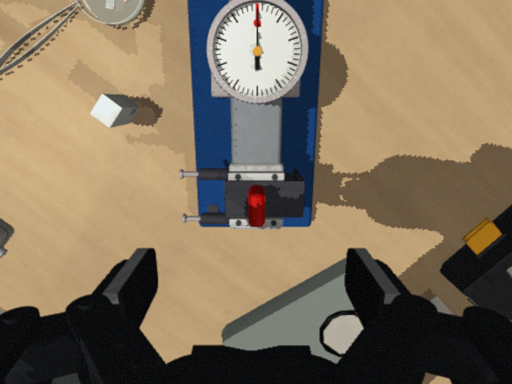

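The dial at (257,50) shows the red mark under the pointer. The tab, at (257,205), is aligned with the fingers and about 4 mm off the TCP. Going down onto it.

Emit:
drive_tool --increments '[[[3.5,3.3,-25],[0,0,0],1],[[0,0,-25],[0,0,0],1],[[0,0,-18],[0,0,0],1],[[0,0,-5],[0,0,0],1],[[0,0,0],[0,0,0],1],[[0,0,0],[0,0,0],1],[[0,0,0],[0,0,0],1]]'

```text
clock: 9.18
eef_pos: [0.527, 0.3206, 0.0924]
tool_rot: [0.813, 0.583, 0.001, 0.0]
ft_force: [0.1, -0.1, 0.5]
grip_width: 0.0855
grasp_force: 0.0
```

Emit:
drive_tool --increments '[[[0,0,0],[0,0,0],0.5],[[0,0,0],[0,0,0],0.3],[[0,0,0],[0,0,0],0.2],[[0,0,0],[0,0,0],0.1],[[0,0,0],[0,0,0],0],[[0,0,0],[0,0,0],0],[[0,0,0],[0,0,0],0],[[0,0,0],[0,0,0],0]]'

```text
clock: 9.85
eef_pos: [0.527, 0.3193, 0.0913]
tool_rot: [0.813, 0.582, 0.001, 0.001]
ft_force: [2.1, -2.7, 1.6]
grip_width: 0.0084
grasp_force: 62.8
```

Emit:
drive_tool --increments '[[[3,-1,0],[0,0,0],0],[[3,-1,0],[0,0,0],0],[[3,-1,0],[0,0,0],0],[[2.4,-0.8,0],[0,0,0],0],[[0,0,0],[0,0,0],0],[[0,0,0],[0,0,0],0]]'

```text
clock: 10.35
eef_pos: [0.5346, 0.3167, 0.0912]
tool_rot: [0.812, 0.583, -0.002, -0.002]
ft_force: [-7.2, 1.6, 7.1]
grip_width: 0.0086
grasp_force: 63.7
```

Emit:
drive_tool --increments '[[[2,-0.7,0],[0,0,0],0],[[1.5,-0.5,0],[0,0,0],0],[[0,0,0],[0,0,0],0],[[0,0,0],[0,0,0],0]]'

```text
clock: 10.68
eef_pos: [0.5376, 0.3157, 0.0913]
tool_rot: [0.812, 0.583, -0.002, -0.003]
ft_force: [-7.5, 1.3, 7.1]
grip_width: 0.0087
grasp_force: 63.7
```

Emit:
drive_tool --increments '[[[0.3,0.8,6.6],[-1.9,0.64,0],0],[[0.3,1.0,6.6],[-1.9,0.64,0],0],[[0.4,1.2,6.5],[-1.9,0.64,0],0],[[0,0,0],[0,0,0],0],[[0,0,0],[0,0,0],0]]'

```text
clock: 11.1
eef_pos: [0.5375, 0.3186, 0.1086]
tool_rot: [0.811, 0.583, -0.047, 0.028]
ft_force: [-7.6, 2.0, -1.7]
grip_width: 0.0087
grasp_force: 62.4
```

```bash
cat > l.py <<'E'
from h import *
import sys
from scipy.spatial.transform import Rotation as R
np.set_printoptions(precision=4,suppress=True)
o=get_obs();print(o['clock'],o['eef_pos'],o['ft_force'],o['ft_torque'],o['joint_pos'],o['joint_vel'])
z=R.from_quat(o['tool_rot']).as_matrix()[:,2];u=np.array([.321,.947,0])
print('tilt',np.degrees(np.arcsin(-z@u)),'side',np.degrees(z@[.947,-.321,0]),'r',(o['eef_pos']-[.5892,.5,0])@u)
a=snap('scene')['image'];b=snap('wrist')['image']
c=np.hstack([cv2.resize(b,(400,300)),cv2.resize(a[110:260,130:330],(400,300))]);cv2.imwrite('pics/'+sys.argv[1],cv2.cvtColor(c,cv2.COLOR_RGB2BGR))
E
python3 l.py l1.png
```

```text
11.1 [0.5375 0.3186 0.1086] [-7.6178  1.9581 -1.7024] [ 0.7943  1.3098 -0.2354] [ 0.5647  0.6308  0.2779  1.308  -0.0609  2.4629] [-0.0038 -0.0051 -0.0197 -0.0203  0.0107 -0.0012]
tilt 6.212937194020237 side -0.5223958791153073 r -0.1883450348173368
```

View pics/l1.png

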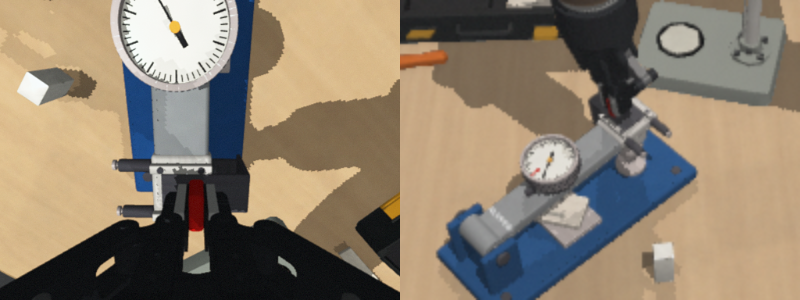

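The arm is rising: in the scene panel the ball stands free at (632,165), the pads hold the tab, and the pointer has swung away from the red mark. Lifting on.

Emit:
drive_tool --increments '[[[0.5,1.4,6.5],[-1.9,0.64,0],0],[[0.6,1.7,6.4],[-1.9,0.64,0],0],[[0.6,1.9,6.4],[-1.9,0.64,0],0],[[0.7,2.1,6.3],[-1.9,0.64,0],0],[[0.8,2.3,6.2],[-1.9,0.64,0],0],[[0.8,2.5,6.1],[-1.9,0.64,0],0],[[0.9,2.7,6.0],[-1.9,0.64,0],0],[[0,0,0],[0,0,0],0]]'

```text
clock: 11.87
eef_pos: [0.5425, 0.3331, 0.1531]
tool_rot: [0.799, 0.575, -0.147, 0.1]
ft_force: [-9.2, -2.2, 0.2]
grip_width: 0.0084
grasp_force: 62.5
```

Emit:
drive_tool --increments '[[[0,0,0],[0,0,0],0],[[0,0,0],[0,0,0],0],[[0,0,0],[0,0,0],0],[[0,0,0],[0,0,0],0],[[0,0,0],[0,0,0],0],[[0,0,0],[0,0,0],0]]'

```text
clock: 12.37
eef_pos: [0.5427, 0.3328, 0.1529]
tool_rot: [0.8, 0.574, -0.145, 0.099]
ft_force: [-9.1, -0.8, -2.0]
grip_width: 0.0087
grasp_force: 62.4
```

```bash
python3 l.py l2.png
```

```text
12.3667 [0.5427 0.3328 0.1529] [-9.0886 -0.7877 -2.0109] [ 0.6479  1.4162 -0.6784] [ 0.6406  0.8256  0.7008  1.7457 -0.1909  2.5658] [-0.0014 -0.0013  0.0011  0.0012 -0.0012  0.    ]
tilt 20.258320432876484 side -0.4714679505978799 r -0.17328148891268214
```

View pics/l2.png

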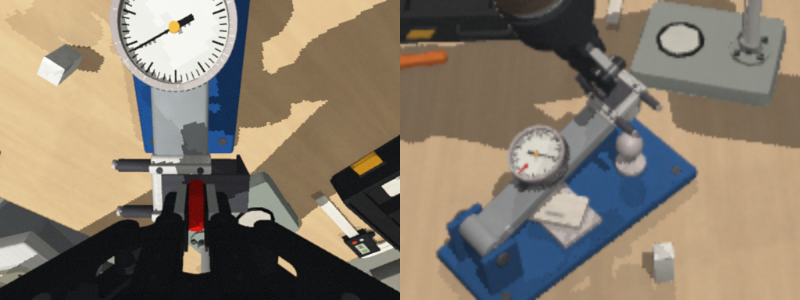

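The arm is held steady about 62 mm up at the tab. The ball at (630,145) is clear, the plate is in place, and the red mark at (522,168) still points to the hinge.

```bash
python3 -c "
from workcell import *
print(job_done())"
```

```text
the job is handed in; nothing more can be done
None
```

I turned the bezel until the red zero mark stood under the pointer and let it go. I then pulled the lock slide about 11 mm and lifted the arm; its nose is held still about 62 mm above the ball, and the job was handed in at about 12.5 s with no verdict returned.

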